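# Rack the tea box behind the turntable's gravity catch

## Task

Put the smaller of the two lidded birch boxes into the rack on the turntable's top tier: set it down long side along the rack in front of its open, flared end, then slide it in on the tier so that the box's own front edge lifts the hanging steel catch and the catch drops shut behind it. Do not touch the catch with the robot, and leave the larger box where it is. At the end the box stands flat in the rack with the catch hanging fully down behind it.

Things in the scene. Friction and masses are not known exactly. Their poses are not given: they have to be found in the camera images.
- tea_box (a point): Smaller lidded birch box, loose, 0.14 to 0.28 kg: 96 mm long (its x), 80 wide (y), 34 tall (lid fixed on), with a square upright grip 18 x 18 mm, 36 tall, on mid-lid, sides parallel to the box's; 70 tall in all, same end for end. Stands upright on the dresser top (z = 0). Point: on its vertical centre line, 35 mm above its underside; mid-grip is 17 mm above it. z up.
- rack (a point): Pocket centre, on the level surface of the turntable's top tier (fixed, 135 mm up): where the box's underside centre belongs. x points into the rack, y left, z up. Walls 26 mm high, 90 apart, from x = -84; end wall's inner face at x = +56. From x = -84 to -117 they flare to 125 apart; then bare tier to its edge at -215, so a box with its middle at x = -165 is clear of walls and catch.
- catch (a joint): Free steel strip 42 x 14 x 3 mm, hung over the channel's left side (rack y +31 to +45 mm) on a pin at rack x = -88, z = 62 mm; a 70 mm tall post beside it at y +58 to +68. 0 rad = at rest, sloping in, tip at x = -74, 22 mm above the tier; grows as it swings inward and up (box under it: about 0.5; limit 1.4); cannot swing outward. Drops to 0 once the box's middle passes x = -8 (+8: end wall).
- big_box (a point): Larger lidded birch box, loose, same make and same grip: body 120 x 104 x 34 mm, too wide for the rack; to be left alone. Point: on its vertical centre line, 35 mm above its underside, which stands on the dresser top.
There are look-alikes about, which are no part of the job. Leave any pink or yellow look-alike of the part that bears tea_box alone.

How it is judged:
On the way:
1. the small box, level on the tier and part-way into the rack, has lifted the catch (value of joint catch above 0.3 rad and x of tea_box in the frame of rack between -0.15 and -0.015 m and y of tea_box in the frame of rack between -0.015 and 0.015 m and z of tea_box in the frame of rack below 0.045 m and angle between tea_box's own z axis and vertical below 0.17 rad), for 0.1 s.
At the end, for the whole second after the job is handed in: Small box flat in the rack (6 degrees, underside within 5 mm of the tier), its middle 25 mm short to 12 mm past the pocket centre and within 10 mm across, long side along the rack within 10 degrees; catch hanging behind it (below 0.12 rad); larger box within 15 mm of its start (value of joint catch below 0.12 rad and x of tea_box in the frame of rack between -0.025 and 0.012 m and y of tea_box in the frame of rack between -0.01 and 0.01 m and z of tea_box in the frame of rack between 0.03 and 0.04 m and angle between tea_box's own z axis and vertical below 0.1 rad and angle between the x axis of tea_box and the x axis of rack, either way round below 0.17 rad and distance of big_box from where it was at the start of the episode below 0.015 m); the robot touches nothing.
It fails at once if the robot touches the catch (contact force between any of the arm, the fingers and catch above 0.5 N).
It fails at once if the larger box is moved by more than 15 mm (distance of big_box from where it was at the start of the episode above 0.015 m).
It also fails if it takes over 48 s, if anything falls off the work surface, if the arm or the gripper's body presses on something with over 40 N, if the wrist force passes 120 N, or if a joint passes its speed limit or range.

## Robot

A 6-joint arm with a two-finger parallel gripper is mounted at the origin on the work surface. World frame = base frame: x ahead of the robot, y to its left, z up, the work surface at z = 0. Lengths are in m, angles in rad, forces in N, time in s.
With the tool pointing down it reaches from about 0.25 to 0.775 m from the base axis. Payload 4 kg.
Tool frame: the origin (TCP) lies on the centre line of the jaws, within the pads' length; the fingertips stand 8 mm ahead of it and the grasp point (between the pads) lies 11 mm behind it; z points along the fingers, y is the direction in which the jaws open and shut (so a half turn about z gives the same grasp; the last joint's range is limited). The gripper opens to 94 mm and grips with 3 to 60 N. Pads are 16 mm wide; open, the fingers measure 119 mm over their backs; the gripper's body (75 mm by 177 mm) begins 78 mm behind the grasp point.
Start: joints at [-1.253, 0.087, 1.371, -0, 1.684, -0.103], TCP at [0.225, -0.502, 0.214] pointing down, gripper open.
Joint ranges: [-3.1, 3.1], [-0.76, 2.03], [0.27, 2.55], [-1.08, 4.22], [0.17, 2.65], [-2.57, 2.57]. Speed limits (rad/s): [2.79, 2.79, 3.14, 3.14, 3.14, 3.14].

## Interface

Orientations are given as [roll, pitch, yaw] about the fixed x, y, z axes, in that order (R = Rz(yaw) Ry(pitch) Rx(roll)).
In Python, from bench import robot, cams, close_job gives the robot as it stands.
- The arm moves only by the tool arm_command, never from a script. Its argument "plan" is one flat list of numbers, 7 for each row, row after row: the shift along the tool's x, y, z in cm, then the turn, a rotation vector about the tool's x, y, z in degrees, then the closure, from 0 (fully open) to 1 (shut). A call has 1 to 8 rows; each row shifts and turns the commanded pose from where the row before left it, along the tool's axes as they then stand; what a row does not reach is not made up. A row lasts 1/8 s, in which the tool goes at most 62.5 mm and 10.7 degrees, less where a joint would pass 70% of its speed; a pose out of reach is approached as far as the arm can. A call with a gripper value outside its range is refused whole. The fingers move at their own pace and stop on an object; the grip force is fixed at half the most. Time passes only in rows, so rows that do not move let the fingers close. It gives the time, the measured TCP pose, the force and the opening at its end, in the units of the state.
- robot.get_obs(): the state, without advancing time (a new reading comes with each control period).
- cams.snapshot(name): name is "scene" or "top" or "wrist"; returns a dict with "pixels" (400x640x3 uint8, red, green, blue), "fov_y" (degrees; the focal length in pixels is half the picture's height over the tangent of half this angle, whatever the lens; pixels are square), "cx", "cy" (the principal point, pixels), "camera_from_world" (4x4, takes a point from world to camera coordinates); the wrist camera has in their place "tool_from_camera" (4x4, takes a point from camera to tool coordinates, whose origin is the TCP and whose axes are the flange's). Camera axes: x right, y up, looking along -z (the intrinsics and any distortion apply to the point x, -y, -z); pixel columns grow to the right and rows downward; lengths in m; the calibration is good to about 2 mm. A picture is of the moment at which its call begins: read the wrist's pose just before it. There is no depth.
- close_job(): hands the job in, once; it reports no verdict.
The state is a dict: "time": time; "joint_positions": joint angles; "qvel": joint speeds; "joint_torque": joint torques, N m; "tool_pos": TCP position; "ee_rot": TCP orientation; "wrist_force": force on the tool from outside, world axes, zero at the start; "wrist_torque": the same for the moment, N m; "width": finger opening in m.
Only numpy, scipy, OpenCV 4.12 (cv2) and the standard library are available. Lean on these libraries where they do the work, as an engineer would, in place of code of your own. Each camera call takes 0.05 s, during which the arm holds its last target.

## Working session

There is one attempt and no reset: what is moved stays moved. The work goes in short steps, Python scripts to look and compute and a tool call to move; the robot and the scene stay as the last step left them, time stands still between calls to the robot, and variables do not carry over. Pictures are saved under pics/ and viewed, and the job is handed in when it is done.

Besides the shell and the picture viewer there is one more tool, called after ">>>" as a command line: name --argument value ..., lists and objects as JSON in quotes. arm_command: Moves the arm, as the interface text tells. Its arguments: {"type":"object","properties":{"plan":{"type":"array","items":{"type":"number"}}},"required":["plan"]}

```bash
ls; mkdir -p pics
cat > h.py <<'E'
import numpy as np, cv2
from bench import robot, cams, close_job
def snap(n,save):
    s=cams.snapshot(n); im=np.array(s["pixels"])[:,:,::-1].copy(); cv2.imwrite("pics/"+save,im); return s,im
E
python3 - <<'E'
from h import *
o=robot.get_obs(); print(o)
for n in("scene","top","wrist"):
    s,im=snap(n,n+"0.png"); print(n,{k:v for k,v in s.items() if k!="pixels"})
    import pickle; pickle.dump((s,o),open(n+"0.pkl","wb"))
E
```

```text
pics
{'time': 0.0, 'joint_positions': array([-1.25312174e+00,  8.79388808e-02,  1.37223643e+00, -2.44887745e-05,
        1.68358977e+00, -1.03130464e-01]), 'qvel': array([-0.00011407, -0.00077666, -0.00115039,  0.00123221, -0.00109466,
       -0.00055424]), 'joint_torque': array([ 6.44188058e-04, -3.40183568e+01, -3.02424109e+01,  7.16948742e-02,
        3.28317506e-02, -1.72288233e-04]), 'tool_pos': array([ 0.22447991, -0.50152733,  0.21232201]), 'ee_rot': array([-3.13942926e+00, -1.99436749e-04,  4.20802104e-01]), 'wrist_force': array([ 0.75729808,  0.56728742, -0.64682195]), 'wrist_torque': array([-0.00536352, -0.02134648,  0.00931613]), 'width': 0.09429612432247764}
scene {'fov_y': 46.39760786395353, 'cx': 313.39819828678776, 'cy': 192.42866807279236, 'camera_from_world': array([[ 0.14806678,  0.98896958, -0.00392446, -0.27808246],
       [-0.57097662,  0.08872431,  0.81615788,  0.19886844],
       [ 0.80750351, -0.1186051 ,  0.57781563, -1.71108735],
       [ 0.        ,  0.        ,  0.        ,  1.        ]])}
top {'fov_y': 51.67704728520663, 'cx': 318.4056570846966, 'cy': 199.40217235288426, 'camera_from_world': array([[ 0.00193179, -0.99977725,  0.02101719,  0.17983864],
       [ 0.99754296,  0.00339848,  0.06997499, -0.59063376],
       [-0.07003083,  0.02083038,  0.99732732, -1.35273377],
       [ 0.        ,  0.        ,  0.        ,  1.        ]])}
wrist {'fov_y': 68.31802621037095, 'cx': 321.56070422607337, 'cy': 203.9299949052771, 'tool_from_camera': array([[ 1.62279041e-04,  9.71704047e-01,  2.36201649e-01,
         6.77261503e-02],
       [ 9.99999335e-01, -4.27407559e-04,  1.07126569e-03,
         6.81947837e-04],
       [ 1.14190757e-03,  2.36201318e-01, -9.71703470e-01,
        -1.71691965e-01],
       [ 0.00000000e+00,  0.00000000e+00,  0.00000000e+00,
         1.00000000e+00]])}
```

View pics/scene0.png

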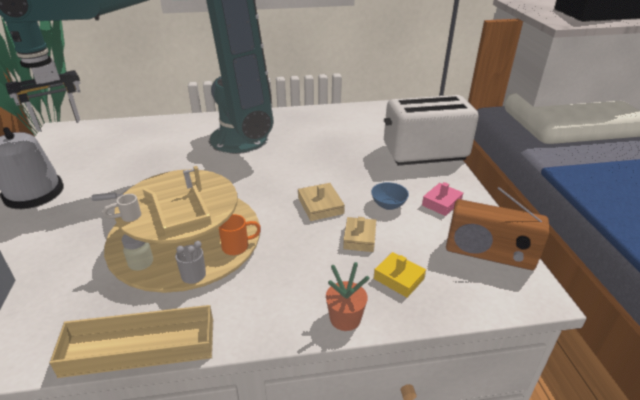

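View pics/top0.png

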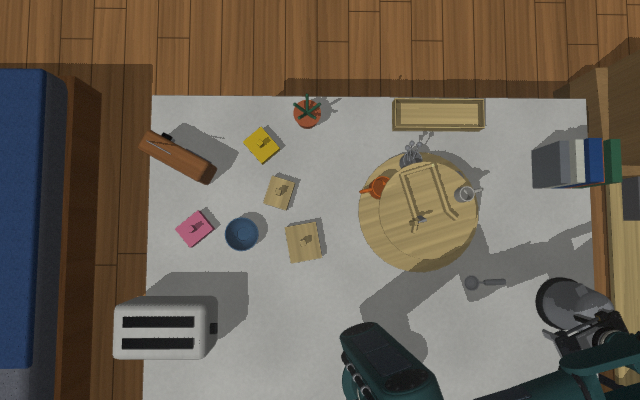

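View pics/wrist0.png

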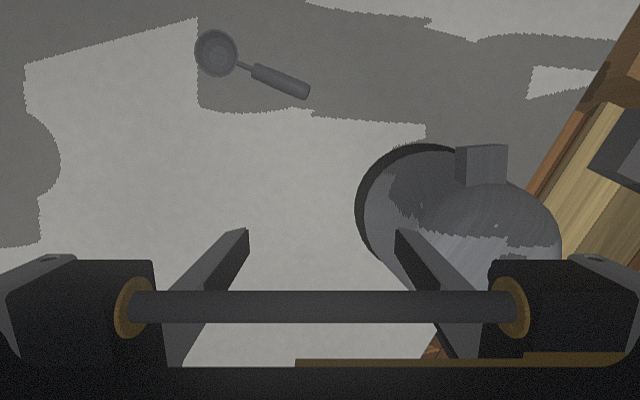

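The top view shows these candidates: 
- Birch box at (281,191), the smaller one.
- Birch box at (305,241), the larger one.
- Yellow look-alike at (262,145).
- Pink look-alike at (195,229).

I choose (281,191). Next I check it in a close crop, along with the rack at about (425,195) on the round turntable.

Run:
```python
import cv2,numpy as np
a=cv2.imread("pics/top0.png")
c=cv2.resize(a[165:270,250:340],None,fx=5.7,fy=5.7,interpolation=cv2.INTER_CUBIC)
cv2.imwrite("pics/c1.png",c)
c=cv2.resize(a[145:265,370:490],None,fx=5,fy=5,interpolation=cv2.INTER_CUBIC); cv2.imwrite("pics/c2.png",c)
a=cv2.imread("pics/scene0.png")
c=cv2.resize(a[160:240,105:265],None,fx=5,fy=5,interpolation=cv2.INTER_CUBIC); cv2.imwrite("pics/c3.png",c)
```

```text
(no output)
```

View pics/c1.png

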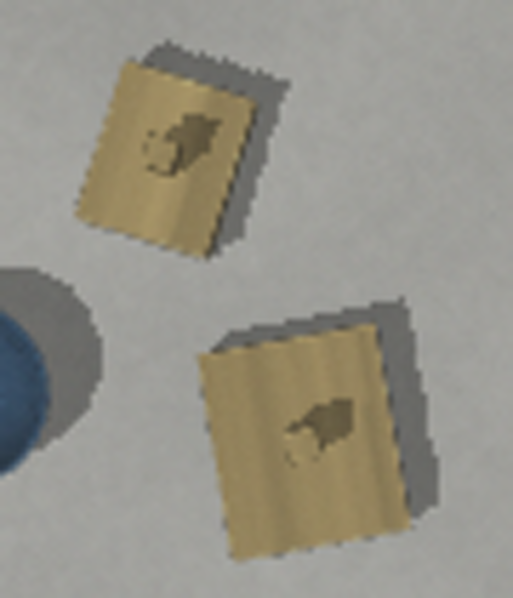

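View pics/c2.png

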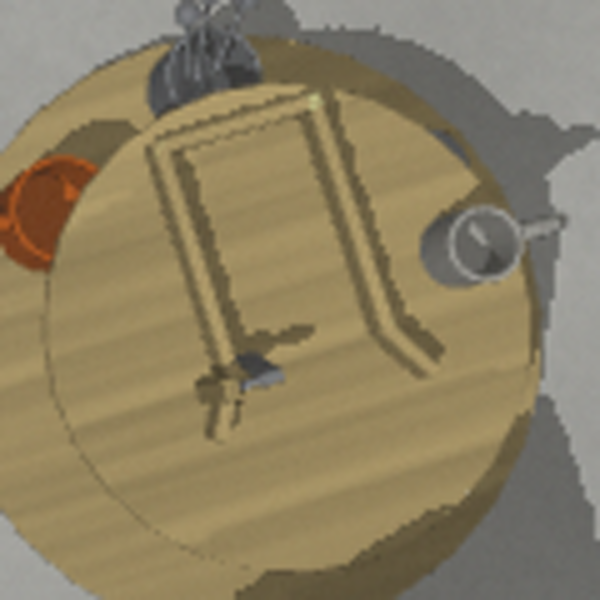

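View pics/c3.png

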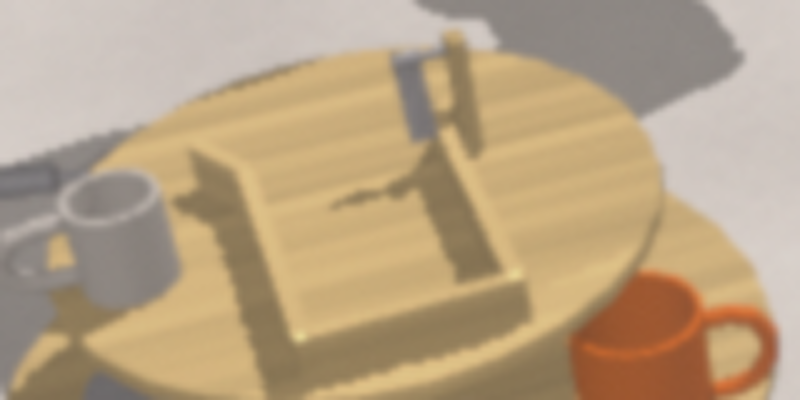

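The crop confirms it: the box at (281,191) is clearly smaller than the one at (305,241). In top-crop coordinates the rack's end wall is at the far side (+x), its mouth faces the robot, and the catch is on its left near (260,372).

```bash
cat >> h.py <<'E'
def ray(s,uv,o=None):
    uv=np.atleast_2d(uv).astype(float); H=s["pixels"].shape[0]
    f=H/2/np.tan(np.radians(s["fov_y"]/2))
    d=np.c_[(uv[:,0]-s["cx"])/f,-(uv[:,1]-s["cy"])/f,-np.ones(len(uv))]
    if "camera_from_world" in s: T=np.linalg.inv(s["camera_from_world"])
    else:
        from scipy.spatial.transform import Rotation as R
        B=np.eye(4);B[:3,:3]=R.from_euler("xyz",o["ee_rot"]).as_matrix();B[:3,3]=o["tool_pos"];T=B@s["tool_from_camera"]
    return T[:3,3],d@T[:3,:3].T
def plane(s,uv,z,o=None):
    c,d=ray(s,uv,o); return c+d*((z-c[2])/d[:,2])[:,None]
E
python3 - <<'E'
from h import *
import pickle
s,o=pickle.load(open("top0.pkl","rb")); im=cv2.imread("pics/top0.png")
hsv=cv2.cvtColor(im,cv2.COLOR_BGR2HSV)
m=((hsv[...,0]>12)&(hsv[...,0]<32)&(hsv[...,1]>60)).astype(np.uint8)*255
m=cv2.morphologyEx(m,cv2.MORPH_CLOSE,np.ones((5,5)))
for x0,x1,y0,y1 in((255,302,168,215),(280,330,214,268)):
    mm=np.zeros_like(m);mm[y0:y1,x0:x1]=m[y0:y1,x0:x1]
    c=max(cv2.findContours(mm,0,2)[0],key=cv2.contourArea)
    b=cv2.boxPoints(cv2.minAreaRect(c)); P=plane(s,b,.034)[:,:2]
    print(b.round(1).tolist(),P.mean(0).round(4),np.linalg.norm(P[1]-P[0]),np.linalg.norm(P[2]-P[1]),np.degrees(np.arctan2(*(P[1]-P[0])[::-1])),np.degrees(np.arctan2(*(P[2]-P[1])[::-1])))
q=np.array([[168,150],[226,360],[318,105],[382,325],[150,148],[322,92]])/5+[370,145]-.4
P=plane(s,q,.161); print(P.round(4))
for i in(0,2): d=P[i]-P[i+1]; print(np.degrees(np.arctan2(d[1],d[0])))
E
```

```text
[[262.5, 202.5], [271.70001220703125, 174.89999389648438], [294.79998779296875, 182.60000610351562], [285.6000061035156, 210.1999969482422]] [0.6113 0.3122] 0.09561996983083645 0.08011630912777666 -17.749937871460173 -108.2892798586122
[[284.1000061035156, 226.8000030517578], [315.20001220703125, 221.3000030517578], [321.6000061035156, 257.3999938964844], [290.5, 263.0]] [0.4496 0.2321] 0.10301778520623293 0.11935298614609281 -79.75655835327109 -169.7203774918733
[[ 0.6557 -0.07    0.161 ]
 [ 0.5297 -0.1032  0.161 ]
 [ 0.6834 -0.1611  0.161 ]
 [ 0.5509 -0.1972  0.161 ]
 [ 0.6568 -0.0592  0.161 ]
 [ 0.6913 -0.1636  0.161 ]]
14.758024677084638
15.27184939860443
```

```bash
cat > plan.py <<'E'
import sys
from h import *
from scipy.spatial.transform import Rotation as R
def rows(p0,yaw0,target,yaw1,n):
    """equal world steps; returns rows cm/deg in current tool frame (tool assumed down)"""
    out=[];d=(np.array(target)-p0)/n; dy=(yaw1-yaw0)/n
    for i in range(n):
        y=np.radians(yaw0+dy*i)
        out.append([100*(d[0]*np.cos(y)+d[1]*np.sin(y)),100*(d[0]*np.sin(y)-d[1]*np.cos(y)),-100*d[2],-dy])
    return np.round(out,2)
def cur():
    o=robot.get_obs(); return o,o["tool_pos"],np.degrees(o["ee_rot"][2])
E
python3 - <<'E'
from plan import *
o,p,y=cur(); print(p,y,o["ee_rot"])
q=p+[0,0,.10]
print(rows(q,y,[.58,-.215,.31],104,8))
E
```

```text
[ 0.22454951 -0.50162835  0.21256401] 24.11183353817237 [-3.13985592e+00 -1.70184883e-04  4.20830884e-01]
[[ 5.52 -1.46  0.03 -9.99]
 [ 5.69 -0.48  0.03 -9.99]
 [ 5.68  0.52  0.03 -9.99]
 [ 5.51  1.5   0.03 -9.99]
 [ 5.17  2.43  0.03 -9.99]
 [ 4.67  3.29  0.03 -9.99]
 [ 4.03  4.05  0.03 -9.99]
 [ 3.26  4.68  0.03 -9.99]]
```

>>> arm_command --plan '[0, 0, -5, 0, 0, 0, 0, 0, 0, -5, 0, 0, 0, 0]'

```text
time: 0.4
tool_pos: [0.2244, -0.5014, 0.3132]
ee_rot: [-3.138, -0.0, 0.421]
wrist_force: [-0.7, -1.0, 0.9]
width: 0.094
```

>>> arm_command --plan '[5.5, -1.5, 0, 0, 0, -10, 0, 5.7, -0.5, 0, 0, 0, -10, 0, 5.7, 0.5, 0, 0, 0, -10, 0, 5.5, 1.5, 0, 0, 0, -10, 0, 5.2, 2.4, 0, 0, 0, -10, 0, 4.7, 3.3, 0, 0, 0, -10, 0, 4.0, 4.0, 0, 0, 0, -10, 0, 3.3, 4.7, 0, 0, 0, -10, 0]'

```text
time: 1.4
tool_pos: [0.5804, -0.2121, 0.3131]
ee_rot: [-3.141, -0.0, 1.823]
wrist_force: [1.3, -0.5, 0.3]
width: 0.0938
```

Run:
```python
from plan import *
import pickle
o,p,y=cur(); print(o["time"],p,y,o["ee_rot"],o["qvel"].round(2))
s,im=snap("wrist","w1.png"); pickle.dump((s,o),open("w1.pkl","wb"))
```

```text
1.4 [ 0.58041444 -0.21210165  0.31308113] 104.43566533998319 [-3.14108123e+00 -5.33951394e-05  1.82274622e+00] [ 0.7   0.52 -0.62 -0.    0.1  -0.69]
```

View pics/w1.png

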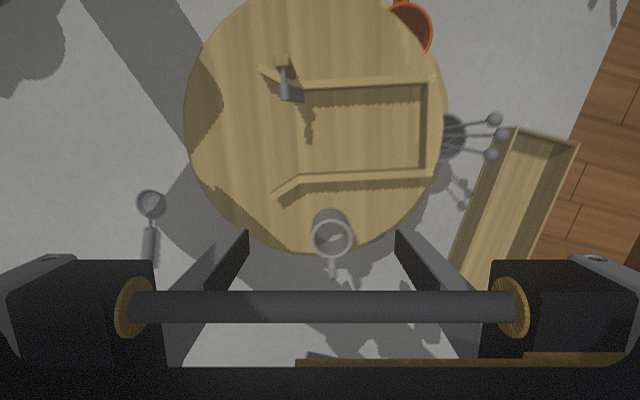

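The rack is fully in view, with its end wall inner edge near x=421, walls at rows ~85 and ~178, and the catch at (287,82). The arm was still moving, so I let it settle and take a fresh picture.

>>> arm_command --plan '[0, 0, 0, 0, 0, 0, 0, 0, 0, 0, 0, 0, 0, 0]'

```text
time: 1.7
tool_pos: [0.5785, -0.2143, 0.3134]
ee_rot: [-3.141, 0.0, 1.815]
wrist_force: [-0.6, 0.4, -0.0]
width: 0.094
```

Run:
```python
from plan import *
import pickle
o,p,y=cur(); print(o["time"],p,y,o["ee_rot"],o["qvel"].round(3))
s,im=snap("wrist","w2.png"); pickle.dump((s,o),open("w2.pkl","wb"))
cv2.imwrite("pics/w2c.png",cv2.resize(im[40:220,240:450],None,fx=3.3,fy=3.3,interpolation=cv2.INTER_CUBIC))
```

```text
1.7 [ 0.57854017 -0.21426516  0.31340167] 104.00071106660664 [-3.14084613e+00  2.56793497e-04  1.81515483e+00] [-0.019 -0.013  0.002  0.004 -0.    -0.002]
```

View pics/w2c.png

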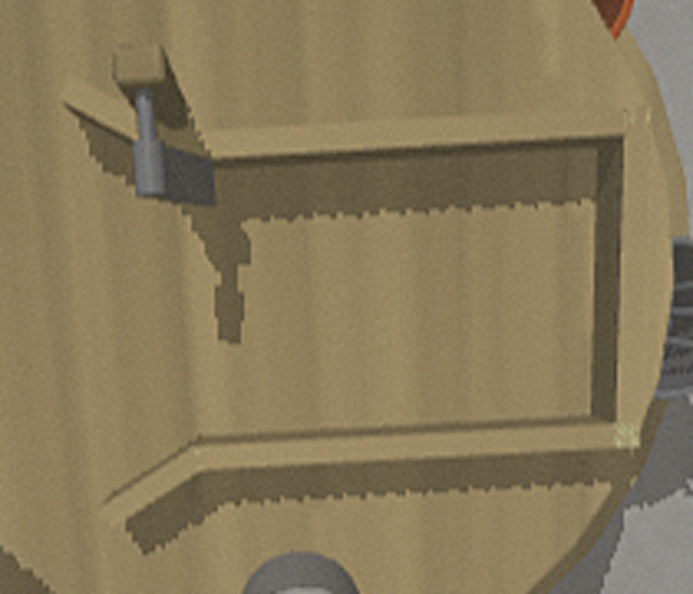

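Run:
```python
from h import *
import pickle
s,o=pickle.load(open("w2.pkl","rb"))
f=lambda L:plane(s,np.array(L)/3.3+[240,40]-.35,.161,o)
print(ray(s,[[0,0]],o)[0])
L=f([[215,160],[622,136]]);Rr=f([[200,447],[612,427]]);E=f([[621,145],[616,420]])
u=(L[1]-L[0])[:2];u/=np.linalg.norm(u);v=(Rr[1]-Rr[0])[:2];v/=np.linalg.norm(v);e=(E[0]-E[1])[:2];e/=np.linalg.norm(e)
print([np.degrees(np.arctan2(*k[::-1])) for k in(u,v,np.array([e[1],-e[0]]))])
a=(u+v);a/=np.linalg.norm(a);n=np.array([-a[1],a[0]])
lm=L[:,:2].mean(0);rm=Rr[:,:2].mean(0)
print("sep",n@(lm-rm)); mid=n@(lm+rm)/2; ex=a@E[:,:2].mean(0)
c=a*(ex-.056)+n*mid; print("pocket",c,"axis",np.degrees(np.arctan2(a[1],a[0])))
# right knee & catch
print("knee x",a@(f([[200,447]])[0,:2]-c))
pc=plane(s,np.array([[118,60],[160,58],[152,190]])/3.3+[240,40]-.35,.2,o)[:,:2]-c; print(pc@a,pc@n)
```

```text
[ 0.56231501 -0.14898774  0.48507477]
[np.float64(17.165107709644058), np.float64(16.81458830001917), np.float64(17.738852148429896)]
sep 0.09026747324400139
pocket [ 0.61542028 -0.13197651] axis 16.989848004831615
knee x -0.08220069420258352
[-0.09385786 -0.08251971 -0.08737708] [0.06606209 0.06596279 0.03255209]
```

Run:
```python
from plan import *
p=np.array([.5785,-.2143,.3134])
print(rows(p,104,[.605,.24,.3134],72,8))
```

```text
[[ 5.43  1.7  -0.    4.  ]
 [ 5.53  1.31 -0.    4.  ]
 [ 5.61  0.92 -0.    4.  ]
 [ 5.66  0.53 -0.    4.  ]
 [ 5.69  0.13 -0.    4.  ]
 [ 5.68 -0.26 -0.    4.  ]
 [ 5.65 -0.66 -0.    4.  ]
 [ 5.59 -1.05 -0.    4.  ]]
```

>>> arm_command --plan '[5.4, 1.7, 0, 0, 0, 4, 0, 5.5, 1.3, 0, 0, 0, 4, 0, 5.6, 0.9, 0, 0, 0, 4, 0, 5.7, 0.5, 0, 0, 0, 4, 0, 5.7, 0.1, 0, 0, 0, 4, 0, 5.7, -0.3, 0, 0, 0, 4, 0, 5.6, -0.7, 0, 0, 0, 4, 0, 5.6, -1.0, 0, 0, 0, 4, 0]'

```text
time: 2.75
tool_pos: [0.6039, 0.2401, 0.3144]
ee_rot: [3.14, -0.0, 1.253]
wrist_force: [0.6, 0.4, 0.2]
width: 0.094
```

Run:
```python
from plan import *
print(rows(np.array([.605,.24,.3134]),72,[.611,.312,.19],72,3))
```

```text
[[ 2.34 -0.55  4.11 -0.  ]
 [ 2.34 -0.55  4.11 -0.  ]
 [ 2.34 -0.55  4.11 -0.  ]]
```

>>> arm_command --plan '[2.3, -0.5, 4.1, 0, 0, 0, 0, 2.4, -0.6, 4.1, 0, 0, 0, 0, 2.3, -0.5, 4.1, 0, 0, 0, 0, 0, 0, 0, 0, 0, 0, 0, 0, 0, 0, 0, 0, 0, 0]'

```text
time: 3.38
tool_pos: [0.6111, 0.3103, 0.1927]
ee_rot: [3.139, -0.001, 1.257]
wrist_force: [0.0, -0.3, 0.2]
width: 0.0941
```

Run:
```python
from plan import *
import pickle
o,p,y=cur(); print(o["time"],p,y,o["ee_rot"],o["qvel"].round(3))
s,im=snap("wrist","w3.png"); pickle.dump((s,o),open("w3.pkl","wb"))
```

```text
3.375 [0.61106865 0.3103265  0.19273636] 71.99295297835393 [ 3.13912309e+00 -1.09652948e-03  1.25651407e+00] [-0.003 -0.023 -0.033  0.001 -0.005  0.003]
```

View pics/w3.png

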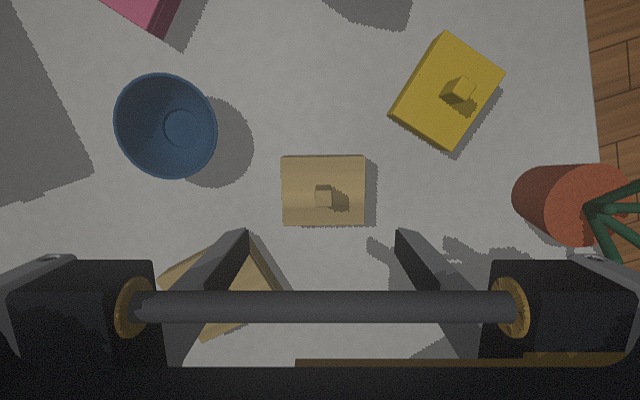

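The small box fills columns 281–366 and rows 155–226, squarely aligned with its grip at about (323,195). The big box lies at lower left and the yellow one at upper right.

Run:
```python
from h import *
import pickle
s,o=pickle.load(open("w3.pkl","rb")); im=cv2.imread("pics/w3.png")
cv2.imwrite("pics/w3c.png",cv2.resize(im[140:240,265:385],None,fx=6,fy=6,interpolation=cv2.INTER_CUBIC))
hsv=cv2.cvtColor(im,cv2.COLOR_BGR2HSV)
m=((hsv[...,0]>12)&(hsv[...,0]<32)&(hsv[...,1]>60)).astype(np.uint8)*255
mm=np.zeros_like(m);mm[145:232,270:380]=m[145:232,270:380]
mm=cv2.morphologyEx(mm,cv2.MORPH_CLOSE,np.ones((5,5)))
c=max(cv2.findContours(mm,0,2)[0],key=cv2.contourArea)
b=cv2.boxPoints(cv2.minAreaRect(c)); P=plane(s,b,.034,o)[:,:2]
print(b,P.mean(0),[(np.linalg.norm(P[i+1]-P[i]),np.degrees(np.arctan2(*(P[i+1]-P[i])[::-1]))) for i in range(2)])
```

```text
[[279.7952  155.96336]
 [364.9434  154.22563]
 [366.36594 223.93129]
 [281.21774 225.66902]] [0.61382667 0.31236847] [(np.float64(0.09445720719774997), np.float64(-16.84592146134311)), (np.float64(0.08092258424485672), np.float64(-104.84372056053009))]
```

View pics/w3c.png

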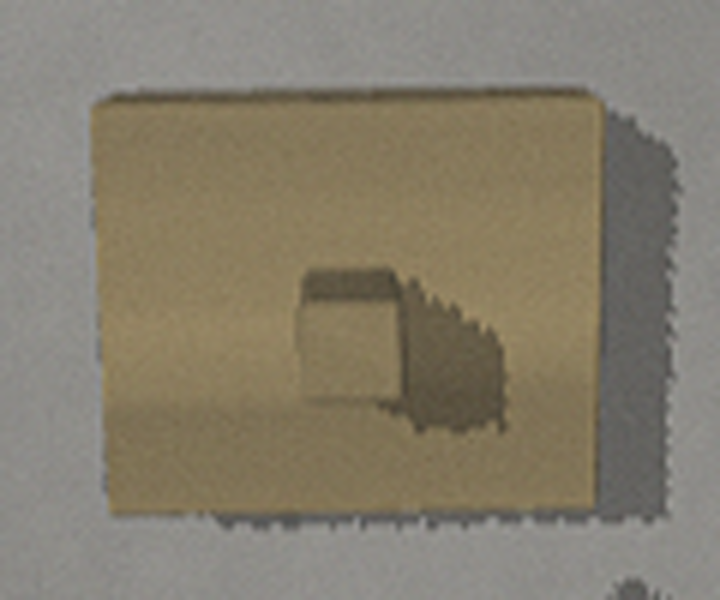

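Run:
```python
from h import *
import pickle
s,o=pickle.load(open("w3.pkl","rb"))
for L,z in(([[92,103],[602,97],[596,512],[110,515]],.034),([[298,301],[400,300],[402,400],[303,402]],.070)):
    P=plane(s,np.array(L)/6+[265,140]-.4,z,o)[:,:2]
    print(P.mean(0),[(np.linalg.norm(P[(i+1)%4]-P[i]),np.degrees(np.arctan2(*(P[(i+1)%4]-P[i])[::-1]))) for i in range(4)])
y=np.radians(72); 
for c in ([.6135,.3122],):
    d=np.array(c)-o["tool_pos"][:2]; print("tool dx,dy cm",100*(d@[np.cos(y),np.sin(y)]),100*(d@[np.sin(y),-np.cos(y)]))
```

```text
[0.61340836 0.31158086] [(np.float64(0.09436742734871191), np.float64(-17.33528808365007)), (np.float64(0.0803540062558429), np.float64(-106.86145638336235)), (np.float64(0.09507398241051783), np.float64(162.35229253626565)), (np.float64(0.07983285705148178), np.float64(72.63555348886395))]
[0.6134534  0.31198809] [(np.float64(0.017271106842461317), np.float64(-17.438705307304375)), (np.float64(0.017454819801900123), np.float64(-106.42941838978824)), (np.float64(0.0169954542008892), np.float64(163.17928216990722)), (np.float64(0.017645089978507278), np.float64(74.45828132060727))]
tool dx,dy cm 0.2533132753803858 0.1733407547135712
```

>>> arm_command --plan '[0.2, 0.2, 4, 0, 0, -0.5, 0, 0, 0, 4, 0, 0, 0, 0, 0, 0, 3, 0, 0, 0, 0, 0, 0, 1.5, 0, 0, 0, 0, 0, 0, 0, 0, 0, 0, 0]'

```text
time: 4.05
tool_pos: [0.6131, 0.3125, 0.0663]
ee_rot: [3.141, -0.0, 1.266]
wrist_force: [0.0, -0.4, -0.2]
width: 0.0941
```

>>> arm_command --plan '[0, 0, 1.9, 0, 0, 0, 0, 0, 0, 0, 0, 0, 0, 0.5, 0, 0, 0, 0, 0, 0, 1, 0, 0, 0, 0, 0, 0, 1, 0, 0, 0, 0, 0, 0, 1, 0, 0, 0, 0, 0, 0, 1]'

```text
time: 4.8
tool_pos: [0.6127, 0.3132, 0.0467]
ee_rot: [3.141, -0.0, 1.267]
wrist_force: [-0.1, 0.6, 0.1]
width: 0.0474
```

>>> arm_command --plan '[0, 0, 0, 0, 0, 0, 1, 0, 0, 0, 0, 0, 0, 1, 0, 0, 0, 0, 0, 0, 1, 0, 0, 0, 0, 0, 0, 1, 0, 0, 0, 0, 0, 0, 1]'

```text
time: 5.42
tool_pos: [0.6128, 0.3131, 0.0465]
ee_rot: [3.141, -0.0, 1.267]
wrist_force: [1.4, -0.5, -0.3]
width: 0.0178
```

>>> arm_command --plan '[0, 0, -3, 0, 0, 0, 1, 0, 0, -5, 0, 0, 0, 1, 0, 0, -6, 0, 0, 0, 1, 0, 0, -6, 0, 0, 0, 1, 0, 0, -5, 0, 0, 0, 1, 0, 0, 0, 0, 0, 0, 1]'

```text
time: 6.18
tool_pos: [0.6138, 0.3138, 0.3029]
ee_rot: [3.133, -0.007, 1.267]
wrist_force: [-1.1, -0.4, -1.2]
width: 0.018
```

Run:
```python
from plan import *
o,p,y=cur();print(p,y,o["width"],o["wrist_force"])
print(rows(p,y,[.4573,-.1802,p[2]],107,10))
```

```text
[0.61381902 0.31381162 0.30290389] 72.62101857319819 0.01799244336779194 [-1.07563446 -0.4162547  -1.15047584]
[[-5.18 -0.02 -0.   -3.44]
 [-5.17 -0.33 -0.   -3.44]
 [-5.14 -0.64 -0.   -3.44]
 [-5.1  -0.95 -0.   -3.44]
 [-5.03 -1.25 -0.   -3.44]
 [-4.95 -1.55 -0.   -3.44]
 [-4.84 -1.84 -0.   -3.44]
 [-4.72 -2.13 -0.   -3.44]
 [-4.59 -2.41 -0.   -3.44]
 [-4.44 -2.68 -0.   -3.44]]
```

>>> arm_command --plan '[-5.2, 0, 0, 0, 0, -3.4, 1, -5.2, -0.3, 0, 0, 0, -3.5, 1, -5.1, -0.6, 0, 0, 0, -3.4, 1, -5.1, -1.0, 0, 0, 0, -3.5, 1, -5.0, -1.3, 0, 0, 0, -3.4, 1, -5.0, -1.5, 0, 0, 0, -3.5, 1, -4.8, -1.8, 0, 0, 0, -3.4, 1, -4.7, -2.1, 0, 0, 0, -3.4, 1]'

```text
time: 7.18
tool_pos: [0.4867, -0.0829, 0.2933]
ee_rot: [-3.137, -0.002, 1.749]
wrist_force: [-0.0, -0.0, -1.7]
width: 0.0176
```

>>> arm_command --plan '[-4.6, -2.4, 0, 0, 0, -3.4, 1, -4.4, -2.7, 0, 0, 0, -3.4, 1, 0, 0, 0, 0, 0, 0, 1, 0, 0, 0, 0, 0, 0, 1]'

```text
time: 7.68
tool_pos: [0.4563, -0.1797, 0.2944]
ee_rot: [-3.14, -0.003, 1.865]
wrist_force: [-0.0, 0.7, -1.1]
width: 0.0177
```

Run:
```python
from plan import *
import pickle
o,p,y=cur(); print(o["time"],p,y,o["ee_rot"],o["qvel"].round(3))
s,im=snap("wrist","w4.png"); pickle.dump((s,o),open("w4.pkl","wb"))
snap("top","t4.png");snap("scene","s4.png")
```

```text
7.675 [ 0.45634194 -0.17968285  0.29441981] 106.87534116376217 [-3.13955907 -0.00316979  1.86532659] [ 0.031 -0.005 -0.017 -0.     0.003 -0.005]
```

View pics/w4.png

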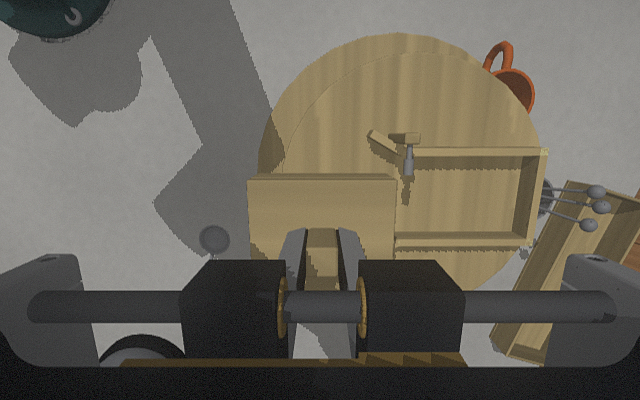

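View pics/s4.png

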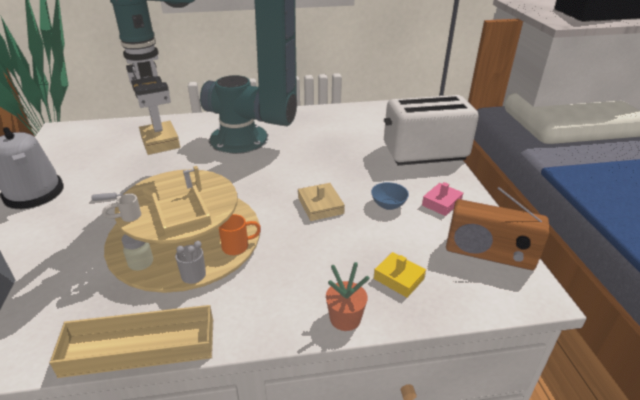

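View pics/t4.png

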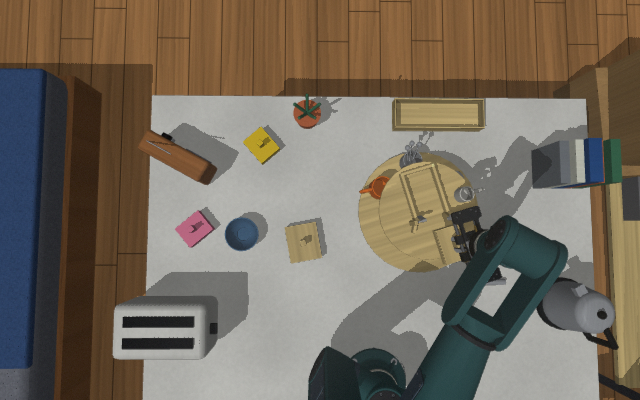

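The box is held level over the tier: its lid's left edge is at row ~180, columns 247–396. The rack lies to the right with the catch at (408,160). I re-measure the rack's inner edges in this view as a second reading.

Run:
```python
import cv2
im=cv2.imread("pics/w4.png")
cv2.imwrite("pics/w4c.png",cv2.resize(im[120:270,360:560],None,fx=4,fy=4,interpolation=cv2.INTER_CUBIC))
cv2.imwrite("pics/w4d.png",cv2.resize(im[165:265,235:405],None,fx=4,fy=4,interpolation=cv2.INTER_CUBIC))
```

```text
(no output)
```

View pics/w4c.png

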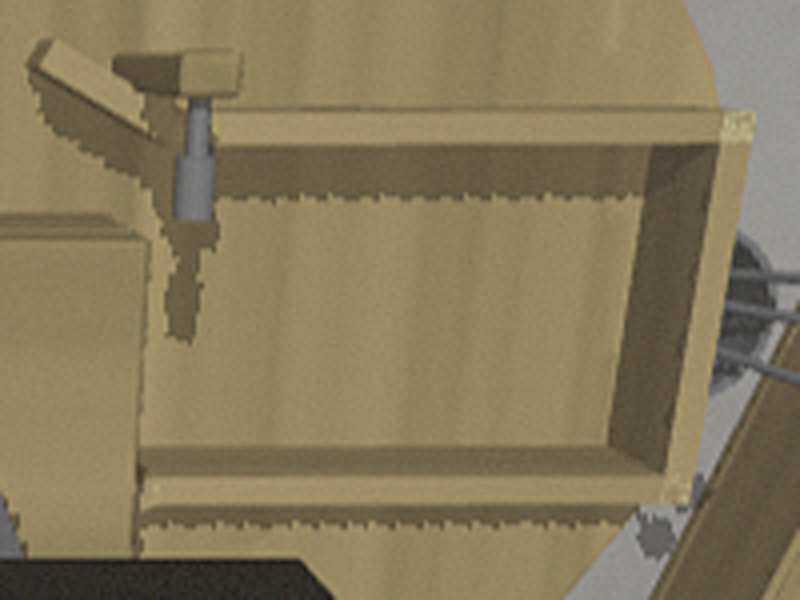

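View pics/w4d.png

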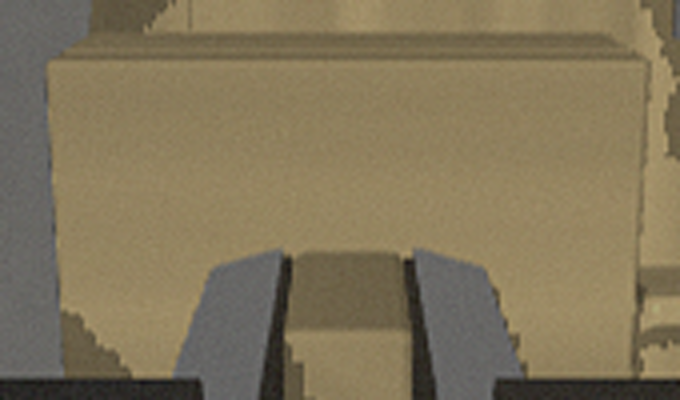

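Run:
```python
from h import *
import pickle
s,o=pickle.load(open("w4.pkl","rb"))
f=lambda L:plane(s,np.array(L)/4+[360,120]-.4,.161,o)
L=f([[220,145],[715,143]]);Rr=f([[160,475],[662,473]]);E=f([[718,150],[668,470]])
u=(L[1]-L[0])[:2];u/=np.linalg.norm(u);v=(Rr[1]-Rr[0])[:2];v/=np.linalg.norm(v);e=(E[0]-E[1])[:2];e/=np.linalg.norm(e)
print([np.degrees(np.arctan2(*k[::-1])) for k in(u,v,np.array([e[1],-e[0]]))])
a=(u+v);a/=np.linalg.norm(a);n=np.array([-a[1],a[0]])
lm=L[:,:2].mean(0);rm=Rr[:,:2].mean(0)
print("sep",n@(lm-rm)); mid=n@(lm+rm)/2; ex=a@E[:,:2].mean(0)
c=a*(ex-.056)+n*mid; print("pocket",c,"axis",np.degrees(np.arctan2(a[1],a[0])), n@(L[:,:2]-c).T, n@(Rr[:,:2]-c).T)
B=plane(s,np.array([[48,62],[645,58]])/4+[235,165]-.4,o["tool_pos"][2]-.0465+.034,o)[:,:2]
t=B[1]-B[0]; print("box edge",np.linalg.norm(t),np.degrees(np.arctan2(t[1],t[0])))
y=o["ee_rot"][2]; r=B-o["tool_pos"][:2]; print("box edge in tool x,y",r@[np.cos(y),np.sin(y)],r@[np.sin(y),-np.cos(y)])
print("edge y in rack",n@(B-c).T,"x",a@(B-c).T)
p=o["tool_pos"][:2]-c; print("tcp rack",p@a,p@n,"yaw",np.degrees(y))
```

```text
[np.float64(17.12690977249086), np.float64(17.18918193895526), np.float64(17.627334269909834)]
sep 0.08921268476607924
pocket [ 0.61563503 -0.13084926] axis 17.15804585572306 [0.04464068 0.04457201] [-0.04464355 -0.04456913]
box edge 0.09413718323180113 17.298283056847676
box edge in tool x,y [0.03825862 0.03895351] [-0.04764377  0.04649085]
edge y in rack [0.03882581 0.03905622] x [-0.21406443 -0.11992753]
tcp rack -0.16661001801071001 0.0003325790727746261 yaw 106.87534116376217
```

>>> arm_command --plan '[0.1, 0.1, 4, 0, 0, -0.3, 1, 0, 0, 4, 0, 0, 0, 1, 0, 0, 2, 0, 0, 0, 1, 0, 0, 0.8, 0, 0, 0, 1, 0, 0, 0, 0, 0, 0, 1, 0, 0, 0, 0, 0, 0, 1]'

```text
time: 8.57
tool_pos: [0.4583, -0.1792, 0.1899]
ee_rot: [3.14, 0.002, 1.872]
wrist_force: [0.7, 0.1, -1.6]
width: 0.0179
```

>>> arm_command --plan '[0, 0, 0.6, 0, 0, 0, 1, 0, 0, 0.1, 0, 0, 0, 1, 0, 0, 0, 0, 0, 0, 1, 0, 0, 0, 0, 0, 0, 1]'

```text
time: 9.07
tool_pos: [0.4575, -0.1792, 0.1815]
ee_rot: [3.141, 0.0, 1.871]
wrist_force: [-0.2, 0.2, -1.7]
width: 0.0177
```

>>> arm_command --plan '[0, 0, 0.1, 0, 0, 0, 1, 0, 0, 0, 0, 0, 0, 1]'

```text
time: 9.32
tool_pos: [0.4576, -0.1792, 0.1814]
ee_rot: [3.141, 0.001, 1.871]
wrist_force: [-1.8, -0.0, 3.0]
width: 0.0178
```

>>> arm_command --plan '[0, 1, 0, 0, 0, 0, 1, 0, 1, 0, 0, 0, 0, 1, 0, 1, 0, 0, 0, 0, 1, 0, 1, 0, 0, 0, 0, 1, 0, 0.5, 0, 0, 0, 0, 1, 0, 0, 0, 0, 0, 0, 1]'

```text
time: 10.07
tool_pos: [0.5016, -0.166, 0.1814]
ee_rot: [3.141, 0.002, 1.872]
wrist_force: [-1.7, -0.9, 4.8]
width: 0.0182
```

Run:
```python
from plan import *
import pickle
o,p,y=cur(); print(o["time"],p,y,o["wrist_force"],o["wrist_torque"])
d=p[:2]-[.6155,-.1315];print(d@[.9557,.2943],d@[-.2943,.9557])
s,im=snap("wrist","w5.png"); pickle.dump((s,o),open("w5.pkl","wb"))
```

```text
10.075 [ 0.50162517 -0.16598934  0.1813917 ] 107.23499290137146 [-1.72247271 -0.91454004  4.81663065] [-0.10719254  0.41730924  0.0389556 ]
-0.11898038364633849 0.000551901769653293
```

View pics/w5.png

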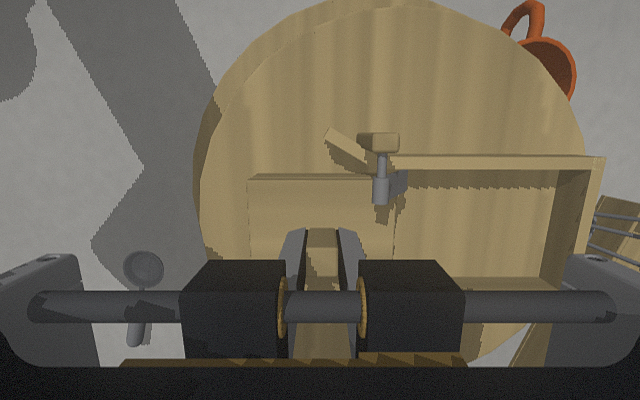

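The box's front edge (column ~395) has just reached the catch at (388,188), and it sits straight between the flares. I continue the slide slowly.

>>> arm_command --plan '[0, 0.8, 0, 0, 0, 0, 1, 0, 0.8, 0, 0, 0, 0, 1, 0, 0.8, 0, 0, 0, 0, 1, 0, 0.8, 0, 0, 0, 0, 1, 0, 0, 0, 0, 0, 0, 1, 0, 0, 0, 0, 0, 0, 1]'

```text
time: 10.88
tool_pos: [0.5324, -0.1563, 0.1814]
ee_rot: [3.14, 0.002, 1.872]
wrist_force: [-1.2, -0.6, 4.9]
width: 0.0177
```

Run:
```python
from plan import *
import pickle
o,p,y=cur(); print(o["time"],p,y,o["wrist_force"],o["wrist_torque"])
d=p[:2]-[.6155,-.1315];print(d@[.9557,.2943],d@[-.2943,.9557])
s,im=snap("wrist","w6.png"); pickle.dump((s,o),open("w6.pkl","wb"))
cv2.imwrite("pics/w6c.png",cv2.resize(im[120:270,235:500],None,fx=3,fy=3,interpolation=cv2.INTER_CUBIC))
```

```text
10.875 [ 0.53236822 -0.15634848  0.18139295] 107.23327228669991 [-1.19127974 -0.59221102  4.92961068] [-0.14117259  0.42985856  0.04009828]
-0.08676194974450578 0.0007179914222712018
```

View pics/w6c.png

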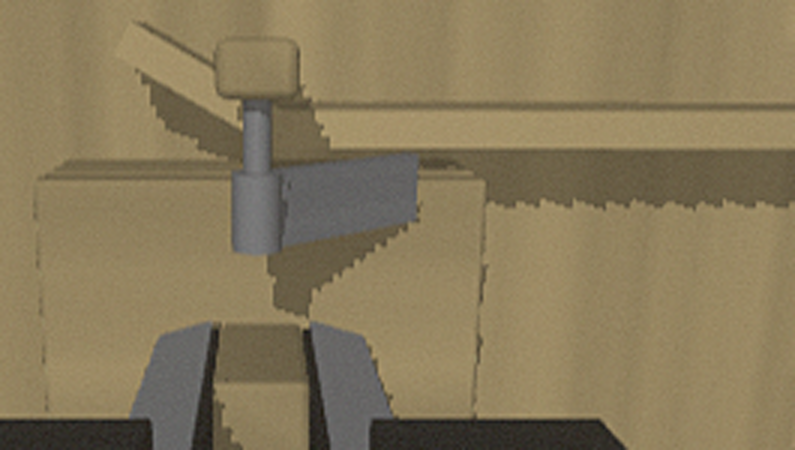

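The catch is lifted and lies on the lid (crop 285–415, 155–245), with the fingers well clear of it. I continue.

>>> arm_command --plan '[0, 1, 0, 0, 0, 0, 1, 0, 1, 0, 0, 0, 0, 1, 0, 1, 0, 0, 0, 0, 1, 0, 1, 0, 0, 0, 0, 1, 0, 1, 0, 0, 0, 0, 1, 0, 1, 0, 0, 0, 0, 1, 0, 0, 0, 0, 0, 0, 1]'

```text
time: 11.8
tool_pos: [0.5899, -0.1385, 0.1814]
ee_rot: [3.14, 0.002, 1.872]
wrist_force: [-1.6, -0.3, 5.9]
width: 0.0172
```

Run:
```python
from plan import *
o,p,y=cur(); print(o["time"],p,y,o["wrist_force"],o["wrist_torque"])
d=p[:2]-[.6155,-.1315];print(d@[.9557,.2943],d@[-.2943,.9557])
```

```text
11.8 [ 0.58990271 -0.13846654  0.18142603] 107.2336043880649 [-1.55960885 -0.25345412  5.94620169] [-0.16426574  0.34722535  0.02729303]
-0.026513583558196416 0.0008753625173323933
```

>>> arm_command --plan '[0, 0.8, 0, 0, 0, 0, 1, 0, 0.8, 0, 0, 0, 0, 1, 0, 0.6, 0, 0, 0, 0, 1, 0, 0.5, 0, 0, 0, 0, 1, 0, 0, 0, 0, 0, 0, 1, 0, 0, 0, 0, 0, 0, 1]'

```text
time: 12.55
tool_pos: [0.6152, -0.1306, 0.1814]
ee_rot: [3.14, 0.002, 1.871]
wrist_force: [-2.5, -1.7, 5.5]
width: 0.0181
```

Run:
```python
from plan import *
import pickle
o,p,y=cur(); print(o["time"],p,y,o["wrist_force"],o["wrist_torque"])
d=p[:2]-[.6155,-.1315];print(d@[.9557,.2943],d@[-.2943,.9557])
s,im=snap("wrist","w7.png"); pickle.dump((s,o),open("w7.pkl","wb"))
cv2.imwrite("pics/w7c.png",cv2.resize(im[120:270,185:450],None,fx=3,fy=3,interpolation=cv2.INTER_CUBIC))
```

```text
12.55 [ 0.61520395 -0.13062974  0.18141567] 107.21193867378103 [-2.53664766 -1.68539724  5.52973722] [-0.17404504  0.42039088  0.03574346]
-2.6820188640475193e-05 0.0009188352521595871
```

View pics/w7c.png

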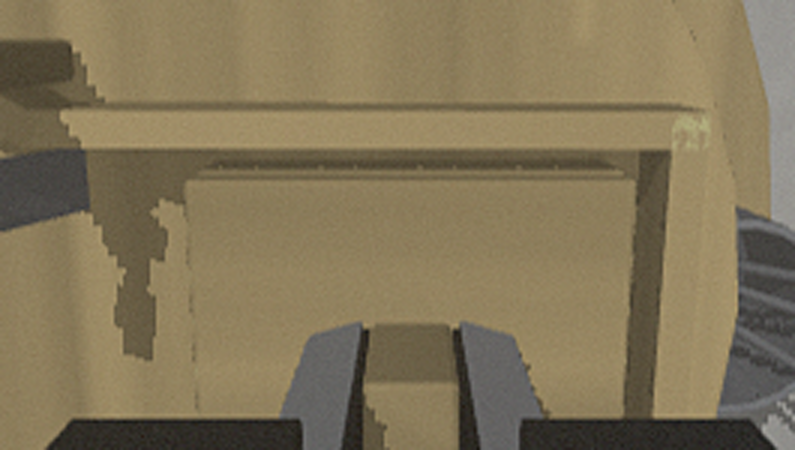

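The box is in with a small gap to the end wall, and the catch has dropped behind it (crop 0–85, 155–230). Next I release and lift off.

>>> arm_command --plan '[0, 0, -0.1, 0, 0, 0, 1, 0, 0, 0, 0, 0, 0, 0.5, 0, 0, 0, 0, 0, 0, 0.5, 0, 0, 0, 0, 0, 0, 0.5, 0, 0, 0, 0, 0, 0, 0.5]'

```text
time: 13.22
tool_pos: [0.6141, -0.1305, 0.1812]
ee_rot: [-3.141, -0.0, 1.871]
wrist_force: [-0.2, 0.6, -0.1]
width: 0.047
```

>>> arm_command --plan '[0, 0, -1, 0, 0, 0, 0.5, 0, 0, -3, 0, 0, 0, 0.5, 0, 0, -4, 0, 0, 0, 0.5, 0, 0, -5, 0, 0, 0, 0.5, 0, 0, 0, 0, 0, 0, 0.5]'

```text
time: 13.85
tool_pos: [0.6156, -0.131, 0.3187]
ee_rot: [3.131, 0.007, 1.871]
wrist_force: [0.1, 1.5, 0.3]
width: 0.047
```

>>> arm_command --plan '[-4, 0, 0, 0, 0, 0, 0.5, -4, 0, 0, 0, 0, 0, 0.5, 0, 0, 0, 0, 0, 0, 0.5, 0, 0, 0, 0, 0, 0, 0.5, 0, 0, 0, 0, 0, 0, 0.5]'

```text
time: 14.48
tool_pos: [0.6377, -0.2059, 0.3119]
ee_rot: [3.141, -0.0, 1.872]
wrist_force: [0.3, -0.1, 0.3]
width: 0.047
```

Run:
```python
from plan import *
import pickle
o,p,y=cur(); print(o["time"],p,y,o["wrist_force"])
s,im=snap("wrist","w8.png"); pickle.dump((s,o),open("w8.pkl","wb"))
cv2.imwrite("pics/w8c.png",cv2.resize(im[40:240,200:460],None,fx=3,fy=3,interpolation=cv2.INTER_CUBIC))
s,im=snap("top","t8.png");s,im=snap("scene","s8.png")
cv2.imwrite("pics/s8c.png",cv2.resize(im[130:240,105:265],None,fx=5,fy=5,interpolation=cv2.INTER_CUBIC))
```

```text
14.475 [ 0.63766206 -0.20586133  0.31189333] 107.28217059118262 [ 0.32831554 -0.06698679  0.26124216]
```

View pics/w8c.png

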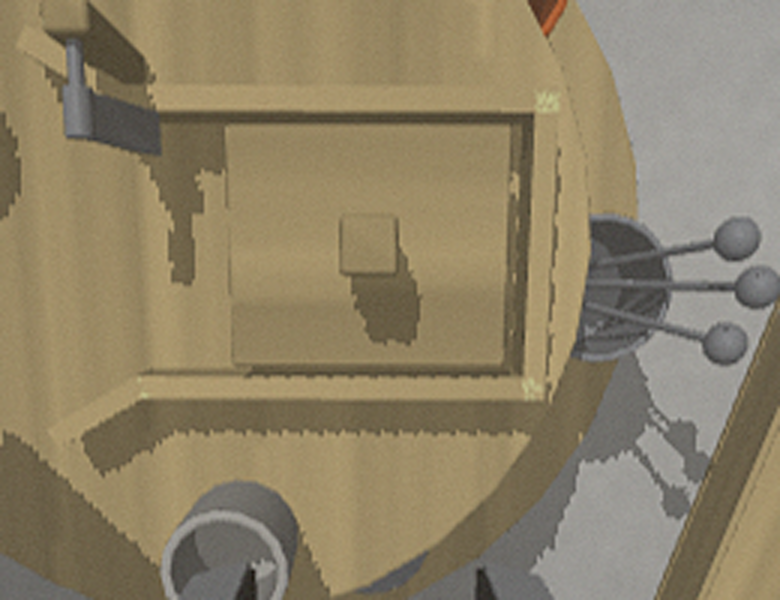

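View pics/s8c.png

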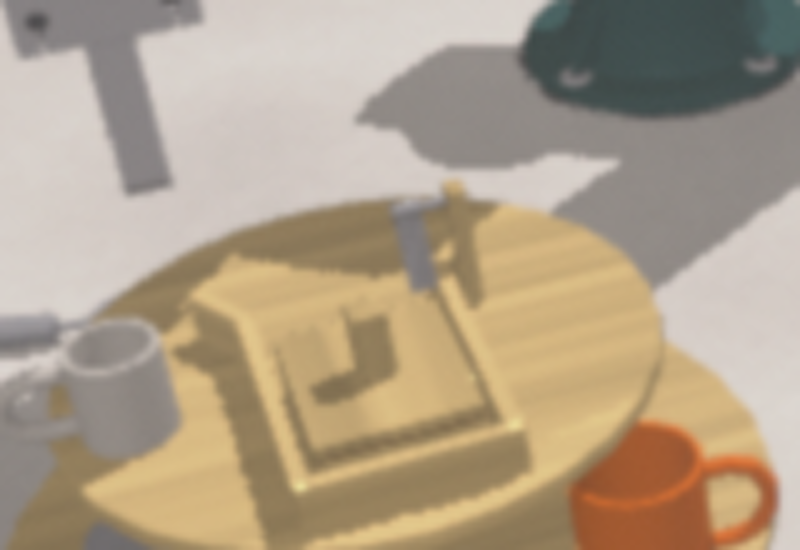

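The box lies flat and straight in the rack, and the catch hangs as it did at the start. I check the numbers and the big box before handing in.

Run:
```python
from h import *
import pickle
s,o=pickle.load(open("w8.pkl","rb"))
g=lambda L,z:plane(s,np.array(L)/3+[200,40]-.33,z,o)[:,:2]
P=g([[225,125],[512,123],[505,363],[233,364]],.169)
d=P.mean(0)-[.6155,-.1315]; t=P[1]-P[0]
print("box rack x,y",d@[.9557,.2943],d@[-.2943,.9557],"yaw",np.degrees(np.arctan2(t[1],t[0])),np.linalg.norm(t))
E=g([[533,125],[522,372]],.161); print("end-wall inner x",(E-[.6155,-.1315])@[.9557,.2943])
a=cv2.imread("pics/top0.png")[214:268,280:330].astype(int);b=cv2.imread("pics/t8.png")[214:268,280:330].astype(int)
print("bigbox diff",np.abs(a-b).mean(),np.abs(a-b).max())
```

```text
box rack x,y -0.0002449937656900594 0.00036063230013523573 yaw 17.659787350683736 0.09543639266092141
end-wall inner x [0.05564461 0.05562706]
bigbox diff 15.696913580246914 23
```

Run:
```python
from h import *
for n in("top0","t4","t8"):
    im=cv2.imread(f"pics/{n}.png"); hsv=cv2.cvtColor(im,cv2.COLOR_BGR2HSV)
    m=((hsv[...,0]>12)&(hsv[...,0]<32)&(hsv[...,1]>60)).astype(np.uint8)*255
    mm=np.zeros_like(m);mm[214:268,280:330]=m[214:268,280:330]
    c=max(cv2.findContours(mm,0,2)[0],key=cv2.contourArea); print(n,cv2.minAreaRect(c),im[220:260,285:320].mean())
print(close_job())
```

```text
top0 ((302.8424377441406, 242.11744689941406), (36.74024200439453, 31.571998596191406), 79.87532806396484) 122.095
t4 ((302.8424377441406, 242.11744689941406), (36.74024200439453, 31.571998596191406), 79.87532806396484) 132.46190476190475
t8 ((302.84552001953125, 242.13475036621094), (36.70508575439453, 31.571998596191406), 79.87532806396484) 136.49
the job is handed in; nothing more can be done
None
```

The small birch box is in the rack with the catch hanging down behind it, and I handed the job in at about 14.6 s of the 48 s allowed. No verdict is reported.

I picked the box up by its grip and set it down on the tier about 165 mm in front of the pocket. I then slid it in under light pressure, about 5 N upward on the wrist. A wrist picture partway in showed the box's front edge lifting the catch, which lay on the lid, and a later one showed it dropped behind the box. I then released the grip and lifted clear.

- **Box position:** its middle measured about 0.2 mm short of the pocket centre and 0.4 mm across. It was within about 0.6° of the rack's axis and lying flat.
- **Catch:** it hangs as it did at the start, judged by eye in the wrist and scene views. I did not measure its angle as a number.
- **Big box:** its outline in the top view moved by less than 0.02 pixel.
- **Robot:** it is clear of everything, with wrist force near zero.

Two checks did not agree at first:
- **Rack estimate:** a rough reading from the top camera put the rack axis 2° and 2.5 mm off from the two wrist views. I used the wrist views, which agreed with each other and with the known wall spacing.
- **Brightness difference:** a raw comparison of the big-box area before and after showed a difference of about 16 levels. The outline had not changed, so this was a brightness change and not movement.

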